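# Get the hemmed-in saw flange out and mount it

## Task

The saw flange lies in the lane of the storage board, hemmed in by the tape measure and the round tin. Set the tape measure and the tin upright on the black rubber mat, leaving the flange where it lies until both are there and let go; then seat the flange flat on the steel stub that fits its bore. Only once it is seated, put the tape measure and the tin back upright on the board, each in the very spot where it stood before, the tape measure again lying lengthwise along the board; do not shift the grease tub or the loose offcut.

Things in the scene. Friction and masses are not known exactly. Their poses are not given: they have to be found in the camera images.
- flange: Grey steel saw flange, a stepped ring, outside diameter 62, bore diameter about 29, 12 mm thick, 0.16 kg, lying flat in the lane of the board. Origin: centre of its underside; z up along its axis. Grasped across its 62 mm diameter, a finger at each end along the lane (board y), once the tape measure and the tin are away.
- tape: Yellow tape measure standing upright, 34 (x) x 71 (y) x 64 (z) mm, 0.25 kg; it is grasped across its flat sides, which are 32 mm apart along its x. Origin: centre of its underside; y is its long way, at the start within about 0.1 rad of the board's y. It stands at one end of the board and rocks very slightly (under 0.05 rad) on its rounded underside.
- tin: Round grey tin with lid, diameter 66 (lid 68, from 30 mm up), 39 mm tall, 0.22 kg. Origin: centre of its underside, z up. It stands at the other end of the board; tape measure and tin may be either way round.
- board: Fixed plywood board, 100 (x) x 240 (y) mm, top 12 mm above the bench. Two dark cheeks, each 12 (x) x 56 (y) mm, tops 32 mm above the bench, stand in its middle with a 72 mm lane between them along y; the flange lies in the lane at mid-board. Tape measure and tin stand about 75 mm either side of it along y, less than a finger's room from it. Origin: centre of its underside; y is its long way.
- mat: Fixed black rubber mat, 120 (x) x 190 (y) x 3 mm thick, flat on the bench: the side area. Origin: centre of its underside; y is its long way.
- slim_stub: Fixed steel stub that fits the flange: base plate 80 x 80 x 8 mm, on it a round shoulder of diameter 48 up to 18 mm above the bench, and from there a post of diameter 18 up to 44 mm with a chamfered tip (4 mm). Origin: centre of the underside of the plate, z up along the post.
- slim_stub_seat (a point): Centre of the shoulder's top face of the slim stub, 18 mm above the bench, where the flange's underside rests when it is seated.
- thick_stub: Fixed steel stub of the same make and height, but with a post of diameter 35, too thick for the flange. Origin: centre of the underside of its plate. (To the right, in front of where a stub or the mat may stand, a fixed toggle clamp 140 mm tall is screwed to the bench near x 0.46, y -0.30: come in above it.)
- tub: Bystander: round tub of grease with black lid, diameter 70, 50 mm tall, standing on the bench. Origin: centre of its underside. Leave it alone.
- offcut: Bystander: loose wooden offcut, 45 x 95 x 22 mm, lying on the bench left of the board. Origin: centre of its underside. Leave it alone.
There are look-alikes about, which are no part of the job. Leave any red look-alike of the tape alone.

How it is judged:
By the outcome, as a careful person would: the job done as asked, in the order asked, and still so for the second after the job is handed in, with the robot touching nothing.
It also fails if it takes over 125 s, if anything falls off the work surface, if the arm or the gripper's body presses on something with over 40 N, if the wrist force passes 120 N, or if a joint passes its speed limit or range.

## Robot

A 6-joint arm with a two-finger parallel gripper is mounted at the origin on a cart in front of the work surface, level with it; the furniture and walls round the work are solid. World frame = base frame: x ahead of the robot, y to its left, z up, the work surface at z = 0. Lengths are in m, angles in rad, forces in N, time in s.
With the tool pointing down it reaches from about 0.35 to 0.775 m from the base axis. Payload 5.5 kg.
Tool frame: the origin (TCP) lies midway between the tips of the shut fingers; the grasp point (between the pads) lies 19 mm behind it; z points along the fingers, y is the line along which they close (so a half turn about z gives the same grasp; the last joint's range is limited). The gripper opens to 85 mm and grips with 20 to 120 N. Pads are 22 mm wide; open, the fingers measure 114 mm over their backs; the gripper's body (76 mm by 85 mm) begins 54 mm behind the grasp point. The pads swing forward as they close: fully open they stand 13 mm farther back than shut.
Start: joints at [1.169, 0.313, 0.046, 1.304, 0, 1.431], TCP at [0.149, 0.555, 0.231] pointing down, gripper open.
Joint ranges: [-2.76, 2.76], [-0.86, 1.69], [-1.03, 1.26], [-2.2, 2.34], [-1.47, 1.5], [-3.14, 3.14]. Speed limits (rad/s): [2.57, 2.57, 3.14, 3.14, 3.14, 3.14].

## Interface

Orientations are given as a unit quaternion [w, x, y, z].
In Python, from workcell import telemetry, imaging, env gives the robot as it stands. The module is installed in compiled form; this text tells all that it offers.
- The arm moves only by the tool step_arm, never from a script. Its argument "moves" is a list of rows, each a list of 3 entries, a list of its own where there are three numbers: the shift along the tool's x, y, z in mm, then the turn, a rotation vector about the tool's x, y, z in rad, then the finger opening in mm, from 0 to 85.4. A call has 1 to 8 rows; each row is the pose to reach, as a shift and turn from the pose commanded when the call began, along the tool's axes at that moment; what a row does not reach only later rows make up. A row lasts 1/12 s, in which the tool goes at most 41.7 mm and 7.16 degrees, less where a joint would pass 70% of its speed; a pose out of reach is approached as far as the arm can. A call with a gripper value outside its range is refused whole. The fingers move at their own pace and stop on an object; "grip_force" is the grip in N (left out, the last holds). Time passes only in rows, so rows that repeat a pose let the fingers close. It gives the time, the measured TCP pose, the force, the opening and the grip force at its end, in the units of the state.
- telemetry.get_state(): the state, without advancing time (a new reading comes with each control period).
- imaging.read_camera(name): name is "side" or "top" or "wrist"; returns the picture (400x640x3 uint8, red, green, blue); there is no depth.
- imaging.camera_params(name): a dict with "camera_matrix" (3x3 intrinsics, pixels), "pose" (4x4, takes a point from camera to world coordinates). Camera axes: x right, y up, looking along -z (the intrinsics and any distortion apply to the point x, -y, -z); pixel columns grow to the right and rows downward; lengths in m; the calibration is good to about 2 mm. A picture is of the moment at which its call begins: read the wrist's pose just before it. camera_params takes no time and is no camera call; for the wrist camera it gives the pose at the moment of the call.
- env.hand_in(): hands the job in; it is judged then, once.
The state is a dict: "clock": time; "joint_pos": joint angles; "qvel": joint speeds; "tau": joint torques, N m; "tcp_pos": TCP position; "orientation": TCP orientation; "wrist_force": force on the tool from outside, world axes, zero at the start; "ft_torque": the same for the moment, N m; "finger_gap": finger opening in m; "grip_force": force on a finger pad.
Only numpy, scipy, OpenCV 4.12 (cv2) and the standard library are available. Lean on these libraries where they do the work, as an engineer would, in place of code of your own. Each camera call takes 0.05 s, during which the arm holds its last target. There are 200 camera calls.

## Working session

There is one attempt and no reset: what is moved stays moved. The work goes in short steps, Python scripts to look and compute and a tool call to move; the robot and the scene stay as the last step left them, time stands still between calls to the robot, and variables do not carry over. Pictures are saved under pics/ and viewed, at most 14 in all, crops included, and the job is handed in when it is done.

Besides the shell and the picture viewer there is one more tool, called after "Call:" as name([rows], argument=value, ...), one row to a line, values as JSON. step_arm: Moves the arm, as the interface text tells. Its arguments: {"type":"object","properties":{"moves":{"type":"array"},"grip_force":{"type":"number"}},"required":["moves"]}

```bash
mkdir -p pics; cat > h.py <<'E'
import numpy as np, cv2, json
from workcell import telemetry, imaging, env
def shot(cam,name):
    p=imaging.camera_params(cam); im=imaging.read_camera(cam)
    cv2.imwrite(f'pics/{name}.png',im[:,:,::-1]); 
    json.dump({k:np.array(v).tolist() for k,v in p.items() if k in('camera_matrix','pose','distortion','dist_coeffs')},open(f'pics/{name}.json','w'))
    return im,p
def load(name): 
    p=json.load(open(f'pics/{name}.json')); return np.array(p['camera_matrix']),np.array(p['pose'])
def ray(name,u,v):
    K,T=load(name); d=np.linalg.solve(K,[u,v,1.]); d=T[:3,:3]@[d[0],-d[1],-d[2]]; return T[:3,3],d/np.linalg.norm(d)
def atz(name,u,v,z):
    o,d=ray(name,u,v); return o+d*(z-o[2])/d[2]
def proj(name,P):
    K,T=load(name); q=T[:3,:3].T@(np.array(P)-T[:3,3]); q=K@[q[0],-q[1],-q[2]]; return q[:2]/q[2]
def tri(obs):
    A=np.zeros((3,3));b=np.zeros(3)
    for n,u,v in obs:
        o,d=ray(n,u,v);M=np.eye(3)-np.outer(d,d);A+=M;b+=M@o
    return np.linalg.solve(A,b)
def crop(name,x,y,w,h,s,out):
    im=cv2.imread(f'pics/{name}.png')[y:y+h,x:x+w]; cv2.imwrite(f'pics/{out}.png',cv2.resize(im,None,fx=s,fy=s,interpolation=cv2.INTER_CUBIC))
E
python3 - <<'E'
from h import *
for c in('top','side'):
    im,p=shot(c,c+'0'); print(p.keys(),np.round(p['pose'],3).tolist(),np.round(p['camera_matrix'],1).tolist(),{k:v for k,v in p.items() if k not in('pose','camera_matrix')})
s=telemetry.get_state(); print(s)
E
```

```text
dict_keys(['camera_matrix', 'pose']) [[-0.008, 0.996, -0.089, 0.439], [-1.0, -0.009, -0.012, 0.074], [-0.012, 0.089, 0.996, 1.08], [0.0, 0.0, 0.0, 1.0]] [[405.1, 0.0, 323.8], [0.0, 405.1, 205.7], [0.0, 0.0, 1.0]] {}
dict_keys(['camera_matrix', 'pose']) [[0.907, 0.211, -0.364, 0.106], [-0.42, 0.442, -0.793, -0.84], [-0.007, 0.872, 0.489, 0.623], [0.0, 0.0, 0.0, 1.0]] [[438.5, 0.0, 309.2], [0.0, 438.5, 202.8], [0.0, 0.0, 1.0]] {}
{'clock': 0.1, 'joint_pos': array([1.16937876e+00, 3.13930080e-01, 4.50962047e-02, 1.30361520e+00,
       1.22284874e-05, 1.43120746e+00]), 'qvel': array([-0.00091519, -0.0009932 ,  0.00316061,  0.00036953,  0.00078801,
        0.00200649]), 'tau': array([ 2.68363830e-03, -4.81729209e+01,  2.99242365e+01,  1.28011167e-02,
       -8.37098924e-05,  9.30699827e-06]), 'tcp_pos': array([0.1486555 , 0.55497607, 0.23049681]), 'orientation': array([-2.26712508e-04,  1.30540685e-01,  9.91442609e-01, -7.94690105e-04]), 'wrist_force': array([0.3400986 , 0.02122303, 0.26501874]), 'ft_torque': array([0.07549891, 0.03132062, 0.01709628]), 'grip_force': 0.0, 'finger_gap': 0.08558150691242442}
```

View pics/top0.png

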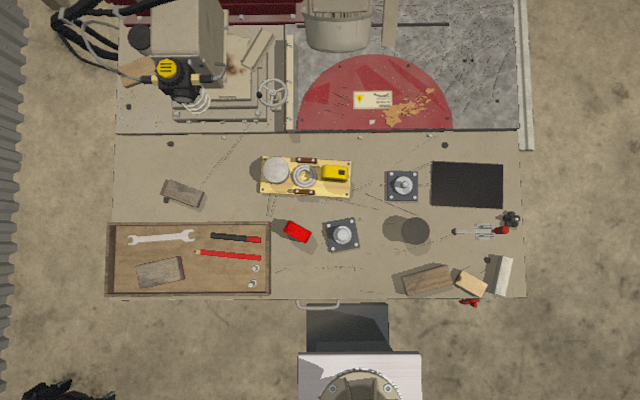

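View pics/side0.png

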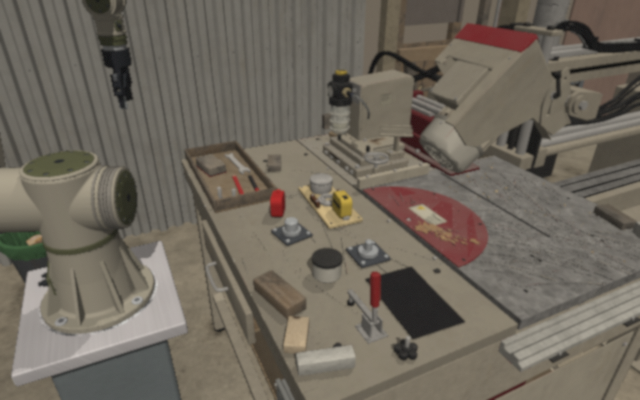

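```bash
python3 - <<'E'
from h import *
def c(n,x,y,w,h,s): return cv2.resize(cv2.imread(f'pics/{n}.png')[y:y+h,x:x+w],None,fx=s,fy=s,interpolation=cv2.INTER_CUBIC)
A=c('top0',250,145,110,60,7.2727273)   # 800x436
B=np.hstack([c('top0',318,210,50,50,3.2),c('top0',378,160,50,50,3.2),c('side0',265,210,60,40,4),c('side0',340,230,60,40,4)])if 0 else None
cv2.imwrite('pics/c1.png',A)
r=np.hstack([c('top0',318,210,50,50,6),c('top0',378,160,50,50,6)])
r2=np.hstack([c('side0',267,210,50,50,6),c('side0',345,227,50,50,6)])
cv2.imwrite('pics/c2.png',np.vstack([r,r2])[:600])
cv2.imwrite('pics/c3.png',c('side0',290,165,80,70,8)[:600])
for u,v in [(342,234),(403,185),(431,163),(503,163),(432,205),(503,207),(275,169),(335,173),(304,176),(296,232)]:print(u,v,atz('top0',u,v,0.02).round(3))
E
```

```text
342 234 [0.459 0.04  0.02 ]
403 185 [ 0.587 -0.122  0.02 ]
431 163 [ 0.644 -0.198  0.02 ]
503 163 [ 0.642 -0.387  0.02 ]
432 205 [ 0.533 -0.197  0.02 ]
503 207 [ 0.526 -0.381  0.02 ]
275 169 [0.633 0.215 0.02 ]
335 173 [0.62  0.056 0.02 ]
304 176 [0.613 0.139 0.02 ]
296 232 [0.465 0.16  0.02 ]
```

View pics/c1.png

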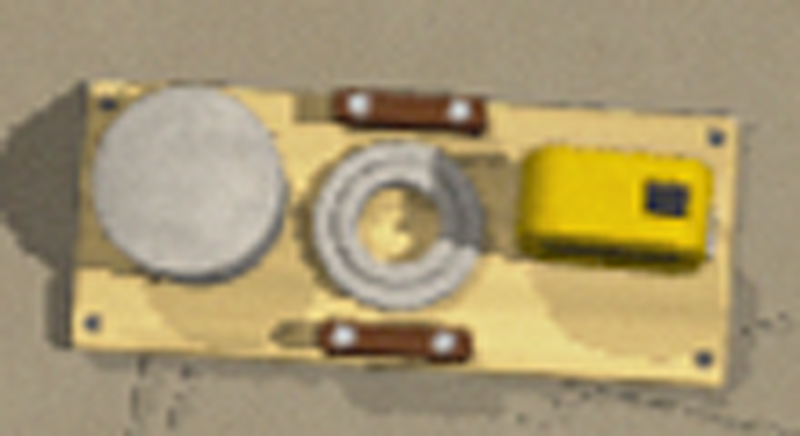

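View pics/c2.png

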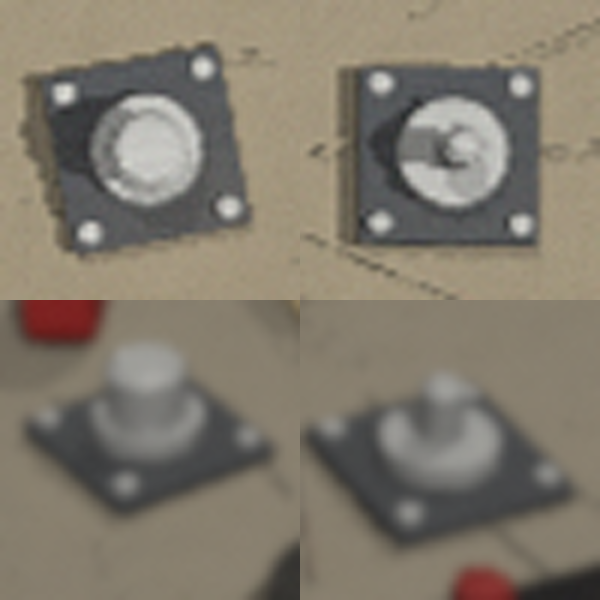

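View pics/c3.png

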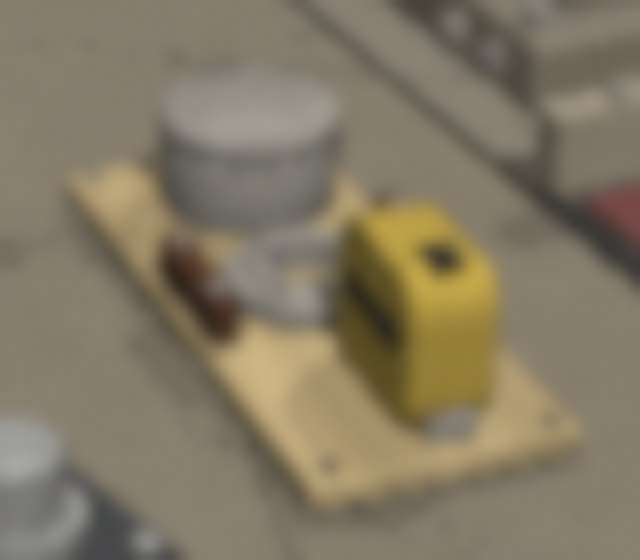

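Slim stub is at top-view (403,185): its post is thin and its shoulder shows broadly, while the one at (342,234) has the thick post. The tape is the yellow one at (335,173) (the red one at (296,232) is the look-alike). The tin is at (276,170), the flange at (305,176) and the mat at (467,185).

```bash
cat >> h.py <<'E'
from scipy.spatial.transform import Rotation as R
def tool():
    s=telemetry.get_state(); q=s['orientation']; return np.array(s['tcp_pos']),R.from_quat([q[1],q[2],q[3],q[0]]),s
def go(x,y,z,a):
    "shift (mm) & turn for TCP at xyz, pointing down, tool y at world angle a"
    p,r,s=tool(); ty=np.array([np.cos(a),np.sin(a),0]);tz=np.array([0,0,-1.]);T=np.column_stack([np.cross(ty,tz),ty,tz])
    print('shift',(r.inv().apply(np.array([x,y,z])-p)*1000).round(1),'turn',(r.inv()*R.from_matrix(T)).as_rotvec().round(3))
E
python3 - <<'E'
from h import *
c=lambda u,v:(250+u/7.2727,145+v/7.2727)
P=lambda u,v,z:atz('top0',*c(u,v),z)
print('tape',P(618,203,.076),'tin',P(190,178,.051),'fl',P(397,225,.024))
cor=[P(85,82,.012),P(738,118,.012),P(722,385,.012),P(73,345,.012)];print(np.round(cor,4),np.mean(cor,0))
d=(cor[0]-cor[1]+cor[3]-cor[2]);print('board yaw of y',np.arctan2(d[1],d[0]))
p,r,s=tool();T=imaging.camera_params('wrist')['pose'];print('cam in tool',r.inv().apply(T[:3,3]-p).round(3),(r.inv().as_matrix()@T[:3,:3]).round(2).tolist(),imaging.camera_params('wrist')['camera_matrix'][0][0])
go(.60,.10,.32,-.06)
E
```

```text
tape [0.61099233 0.05745659 0.076     ] tin [0.62577559 0.20845909 0.051     ] fl [0.61264996 0.13677055 0.024     ]
[[0.6691 0.2524 0.012 ]
 [0.6531 0.012  0.012 ]
 [0.5545 0.0192 0.012 ]
 [0.5715 0.2563 0.012 ]] [0.6120286  0.13496194 0.012     ]
board yaw of y 1.5018609663498703
cam in tool [ 0.066  0.001 -0.142] [[-0.0, 0.96, 0.26], [1.0, 0.0, 0.0], [0.0, 0.26, -0.96]] 357.63142210361747
shift [-553.7 -322.8  -89.1] turn [-2.000e-03  1.000e-03  1.369e+00]
```

Call:
step_arm([
  [[-300,-139,5],[0,0,0.76],85],
  [[-300,-139,5],[0,0,0.76],85],
  [[-300,-139,5],[0,0,0.76],85],
  [[-300,-139,5],[0,0,0.76],85],
  [[-300,-139,5],[0,0,0.76],85],
  [[-300,-139,5],[0,0,0.76],85],
  [[-300,-139,5],[0,0,0.76],85],
  [[-300,-139,5],[0,0,0.76],85],
])

```text
clock: 0.77
tcp_pos: [0.4038, 0.3417, 0.226]
orientation: [-0.0, 0.489, 0.872, -0.0]
wrist_force: [-0.3, 0.2, -0.2]
finger_gap: 0.0848
grip_force: 0.0
```

```bash
python3 -c "
from h import *
go(.61,.17,.22,-.069)"
```

```text
shift [-253.9   86.6    5.9] turn [-0.     0.     0.617]
```

Call:
step_arm([
  [[-254,87,6],[0,0,0.617],85],
  [[-254,87,6],[0,0,0.617],85],
  [[-254,87,6],[0,0,0.617],85],
  [[-254,87,6],[0,0,0.617],85],
  [[-254,87,6],[0,0,0.617],85],
  [[-254,87,6],[0,0,0.617],85],
  [[-254,87,6],[0,0,0.617],85],
  [[-254,87,6],[0,0,0.617],85],
])

```text
clock: 1.43
tcp_pos: [0.6124, 0.1685, 0.2186]
orientation: [0.0, 0.733, 0.681, -0.0]
wrist_force: [-0.1, -0.4, -0.6]
finger_gap: 0.0851
grip_force: 0.0
```

Call:
step_arm([
  [[0,0,0],[0,0,0],85],
  [[0,0,0],[0,0,0],85],
])

```text
clock: 1.6
tcp_pos: [0.6085, 0.1726, 0.2198]
orientation: [-0.001, 0.731, 0.683, -0.001]
wrist_force: [0.4, 0.8, 0.9]
finger_gap: 0.0854
grip_force: 0.0
```

```bash
python3 -c "
from h import *
shot('wrist','w1')
print(tool()[0])
go(.61,.05,.22,-.069)"
```

```text
[0.6083027  0.17306151 0.22011435]
shift [-1.227e+02  9.900e+00  1.000e-01] turn [-0.001 -0.     0.002]
```

Call:
step_arm([
  [[-120,0,0],[0,0,0],85],
  [[-120,0,0],[0,0,0],85],
  [[-120,0,0],[0,0,0],85],
  [[-120,0,0],[0,0,0],85],
  [[-120,0,0],[0,0,0],85],
])

```text
clock: 2.07
tcp_pos: [0.6004, 0.0522, 0.2209]
orientation: [0.0, 0.731, 0.682, 0.0]
wrist_force: [-0.4, 0.6, -0.9]
finger_gap: 0.085
grip_force: 0.0
```

```bash
python3 -c "
from h import *
shot('wrist','w2')
print(tool()[0])
A=cv2.imread('pics/w1.png');B=cv2.imread('pics/w2.png')
cv2.imwrite('pics/v1.png',np.vstack([A[50:350],B[50:350]]))"
```

```text
[0.60060705 0.0532508  0.22085819]
```

View pics/v1.png

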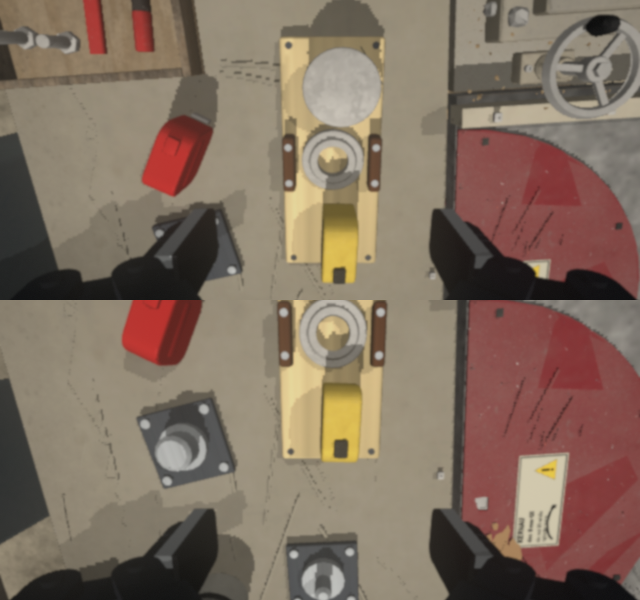

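Top half (w1): tin at (342,87), flange (332,160), tape (340,245). Bottom half (w2): tape (341,422), slim stub (323,577). Enlarging tape and tin.

```bash
python3 - <<'E'
from h import *
def c(n,x,y,w,h,s): return cv2.resize(cv2.imread(f'pics/{n}.png')[y:y+h,x:x+w],None,fx=s,fy=s,interpolation=cv2.INTER_CUBIC)
cv2.imwrite('pics/v2.png',np.hstack([c('w1',290,240,80,120,5),c('w2',300,120,80,120,5)]))
E
```

```text
(no output)
```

View pics/v2.png

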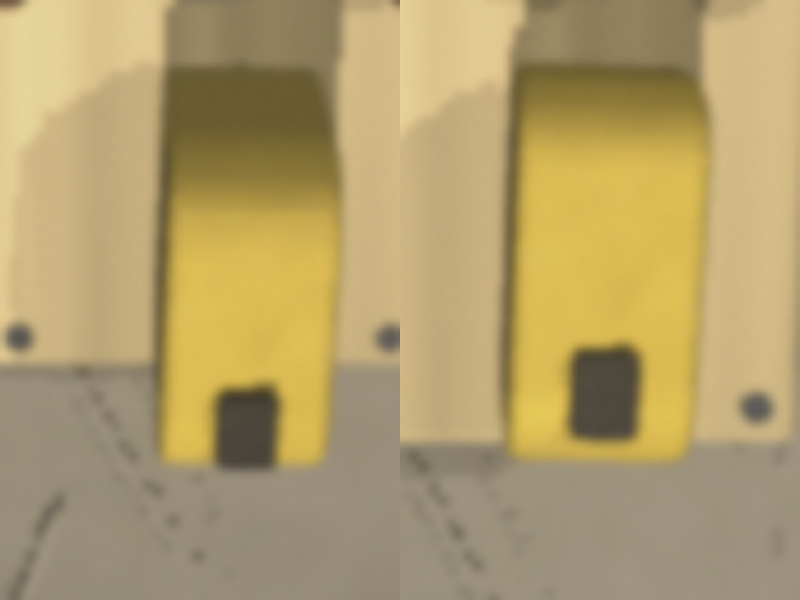

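```bash
python3 - <<'E'
from h import *
w1=lambda u,v:('w1',290+u/5,240+v/5); w2=lambda u,v:('w2',300+(u-400)/5,120+v/5)
print('sticker edge',tri([w1(248,388),w2(605.5,348)]), 'sticker bottom',tri([w1(246,468),w2(604,438)]))
print('bolt',tri([w1(19,338),('w2',300-(400-400)/5,0)]) if 0 else tri([w1(390,338),w2(756,408)]))
for v in(200,300,400):
    L=atz(*w2({200:515,300:512.5,400:510}[v],v),.076);Rr=atz(*w2({200:705,300:699,400:693}[v],v),.076);m=(L+Rr)/2;print(L.round(4),Rr.round(4),m.round(4),np.linalg.norm(L-Rr))
print('ends',atz(*w1(240,463),.066),atz(*w2(600,458),.06),atz(*w2(610,68),.05))
# tin lid, flange via ellipse; w1 offsets
for n in('w1','w2'):
    im=cv2.imread(f'pics/{n}.png')
print('tin lid (approx)',tri([('w1',341.5,137),('top0',276.1,169.5)]),atz('w1',341.5,137,.051))
print('tin edges',[atz('w1',u,v,.051).round(4).tolist() for u,v in((303,137),(381,137),(342,98),(342,176))])
print('flange',atz('w1',332.5,210,.024),atz('w2',332.5,84,.024))
print('stub top',atz('w2',323,325,.044))
E
```

```text
sticker edge [0.61578951 0.05108479 0.07123621] sticker bottom [0.61449855 0.03640989 0.0744104 ]
bolt [0.64796343 0.0222774  0.0109444 ]
[0.6027 0.0776 0.076 ] [0.6331 0.0754 0.076 ] [0.6179 0.0765 0.076 ] 0.030544151181778896
[0.6011 0.0613 0.076 ] [0.6315 0.0591 0.076 ] [0.6163 0.0602 0.076 ] 0.030431644029984748
[0.5995 0.0445 0.076 ] [0.6297 0.0423 0.076 ] [0.6146 0.0434 0.076 ] 0.03031570701965799
ends [0.6132184  0.03164129 0.066     ] [0.61426311 0.02862757 0.06      ] [0.6203126  0.09534931 0.05      ]
tin lid (approx) [0.62856371 0.21123496 0.03253798] [0.62727275 0.21313791 0.051     ]
tin edges [[0.5944, 0.2154, 0.051], [0.661, 0.2108, 0.051], [0.6295, 0.2451, 0.051], [0.6258, 0.1793, 0.051]]
flange [0.61572726 0.14076006 0.024     ] [0.61549466 0.13776424 0.024     ]
stub top [ 0.59050564 -0.09512461  0.044     ]
```

Call:
step_arm([
  [[10,15,100],[0,0,0.03],85],
  [[10,15,100],[0,0,0.03],85],
  [[10,15,100],[0,0,0.03],85],
  [[10,15,100],[0,0,0.03],85],
  [[10,15,100],[0,0,0.03],85],
])

```text
clock: 2.53
tcp_pos: [0.6157, 0.0636, 0.1196]
orientation: [-0.001, 0.74, 0.673, -0.001]
wrist_force: [0.1, 0.5, 0.4]
finger_gap: 0.0848
grip_force: 0.0
```

```bash
python3 -c "
from h import *
go(.6165,.062,.028,-.10)"
```

```text
shift [-1.5  1.2 91.6] turn [-0.003 -0.     0.005]
```

Call:
step_arm([
  [[-1,1,40],[0,0,0],85],
  [[-1,1,75],[0,0,0],85],
  [[-1,1,91],[0,0,0],85],
  [[-1,1,91],[0,0,0],85],
  [[-1,1,91],[0,0,0],85],
])

```text
clock: 2.95
tcp_pos: [0.6185, 0.0611, 0.0309]
orientation: [0.0, 0.741, 0.672, 0.001]
wrist_force: [0.1, 0.1, 1.2]
finger_gap: 0.0849
grip_force: 0.0
```

Call:
step_arm([
  [[0,0,0],[0,0,0],40],
  [[0,0,0],[0,0,0],40],
  [[0,0,0],[0,0,0],40],
  [[0,0,0],[0,0,0],40],
  [[0,0,0],[0,0,0],40],
], grip_force=30)

```text
clock: 3.37
tcp_pos: [0.6184, 0.0604, 0.0303]
orientation: [0.001, 0.741, 0.672, 0.001]
wrist_force: [-0.5, -0.3, -0.5]
finger_gap: 0.0399
grip_force: 0.0
```

```bash
python3 -c "
from h import *
im,p=shot('wrist','w3');s=tool()[2];print(s['tcp_pos'],s['finger_gap'],s['grip_force'],s['wrist_force'])
crop('w3',160,150,330,250,2.4,'w3c')"
```

```text
[0.61820258 0.06036449 0.03000924] 0.040075646391790336 0.0 [-1.24692504  0.28946606 -0.30462188]
```

View pics/w3c.png

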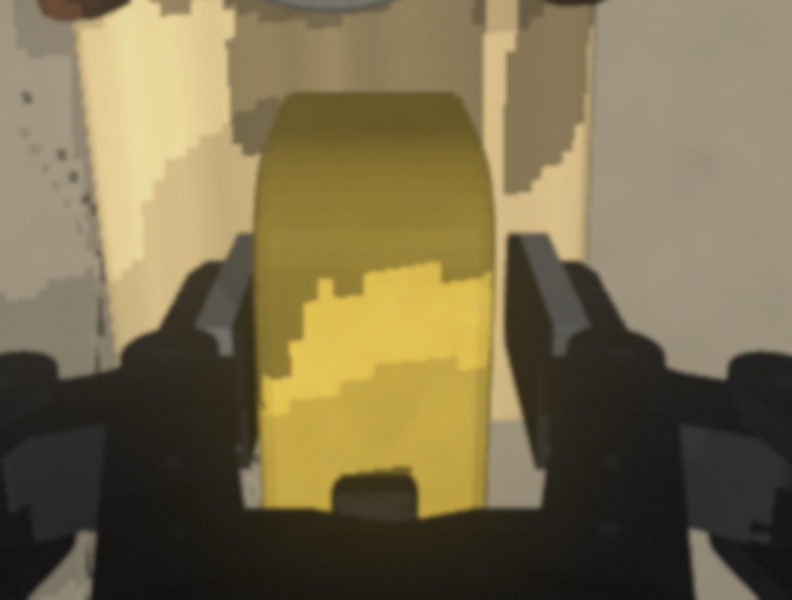

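The tape sits between the pads, 2–15 px clearance each side in the crop, about 1 mm toward the left pad (x 256 vs 254; right 494 vs 507). Nudge −1 mm and grip.

Call:
step_arm([
  [[0,-1,0],[0,0,0],40],
  [[0,-1,0],[0,0,0],28],
  [[0,-1,0],[0,0,0],28],
  [[0,-1,0],[0,0,0],28],
  [[0,-1,0],[0,0,0],28],
], grip_force=40)

```text
clock: 3.83
tcp_pos: [0.6162, 0.0605, 0.0295]
orientation: [-0.0, 0.741, 0.672, -0.0]
wrist_force: [-3.3, -0.0, 6.2]
finger_gap: 0.032
grip_force: 39.9
```

```bash
python3 -c "
from h import *
p,r,s=tool();print(p,s['finger_gap'],s['grip_force'],s['wrist_force'])
a=r.apply([0,1,0]);print('a',np.arctan2(a[1],a[0]))
P=[atz('top0',u,v,.003) for u,v in((431,163),(503,163),(432,205.5),(503,207.5))];print(np.round(P,3),np.mean(P,0))
go(.602,-.345,.20,a=-.1)"
```

```text
[0.61624111 0.0605348  0.02949003] 0.03195820661202777 39.877082481980324 [-3.34826401 -0.03944721  6.17833479]
a -0.09797328035467089
[[ 0.648 -0.202  0.003]
 [ 0.646 -0.394  0.003]
 [ 0.533 -0.201  0.003]
 [ 0.526 -0.389  0.003]] [ 0.58819478 -0.29648452  0.003     ]
shift [-405.    25.3 -170.5] turn [-0.001 -0.     0.002]
```

Call:
step_arm([
  [[0,0,-30],[0,0,0],28],
  [[0,0,-70],[0,0,0],28],
  [[0,0,-110],[0,0,0],28],
  [[-20,1,-150],[0,0,0],28],
  [[-50,3,-170],[0,0,0],28],
  [[-90,5,-170],[0,0,0],28],
  [[-130,8,-170],[0,0,0],28],
  [[-170,10,-170],[0,0,0],28],
])

```text
clock: 4.5
tcp_pos: [0.6105, -0.1111, 0.1995]
orientation: [0.001, 0.74, 0.672, 0.0]
wrist_force: [0.8, -0.2, -2.3]
finger_gap: 0.0319
grip_force: 40.6
```

Call:
step_arm([
  [[-40,2,0],[0,0,0],28],
  [[-80,5,0],[0,0,0],28],
  [[-120,7,0],[0,0,0],28],
  [[-160,9,0],[0,0,0],28],
  [[-195,11,0],[0,0,0],28],
  [[-220,13,0],[0,0,0],28],
  [[-230,13,0],[0,0,0],28],
  [[-230,13,0],[0,0,0],28],
])

```text
clock: 5.17
tcp_pos: [0.5998, -0.3428, 0.1976]
orientation: [-0.001, 0.742, 0.67, -0.0]
wrist_force: [0.2, 0.6, -2.6]
finger_gap: 0.0314
grip_force: 40.6
```

```bash
python3 -c "
from h import *
shot('wrist','w4');shot('side','s4')
print(tool()[2]['finger_gap'],tool()[2]['wrist_force'],tool()[2]['joint_pos'])
a=cv2.imread('pics/w4.png');b=cv2.imread('pics/s4.png')
cv2.imwrite('pics/v4.png',np.hstack([cv2.resize(a,(400,250)),cv2.resize(b[100:380,240:560],(400,350))[50:300]]))
go(.60,-.34,.0205,a=-.098)"
```

```text
0.031451586060642925 [-0.55869103  0.07889577 -1.92909352] [-6.30884526e-01  5.56350674e-01  3.37849817e-01  1.35408253e+00
  7.28632196e-04  1.03820264e+00]
shift [ -1.1  -0.  177.8] turn [-0.001 -0.002 -0.   ]
```

View pics/v4.png

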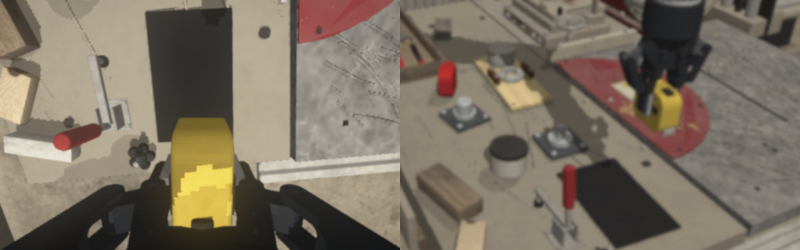

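Tape held upright in the gripper; mat in wrist view corners ≈ (235,18),(370,14),(251,228) full pixels. Check the mat against this view.

```bash
python3 -c "
from h import *
P=[atz('w4',u,v,.003) for u,v in((235,18),(370,14),(251,228))];print(np.round(P,3))"
```

```text
[[ 0.54  -0.196  0.003]
 [ 0.654 -0.205  0.003]
 [ 0.524 -0.385  0.003]]
```

Call:
step_arm([
  [[-1,0,40],[0,0,0],28],
  [[-1,0,80],[0,0,0],28],
  [[-1,0,120],[0,0,0],28],
  [[-1,0,150],[0,0,0],28],
  [[-1,0,168],[0,0,0],28],
  [[-1,0,175],[0,0,0],28],
  [[-1,0,176],[0,0,0],28],
  [[-1,0,177],[0,0,0],28],
])

```text
clock: 5.93
tcp_pos: [0.6015, -0.3396, 0.0233]
orientation: [0.001, 0.74, 0.672, 0.0]
wrist_force: [0.1, -0.7, -2.4]
finger_gap: 0.0314
grip_force: 40.6
```

Call:
step_arm([
  [[0,0,0.5],[0,0,0],28],
  [[0,0,0.5],[0,0,0],28],
])

```text
clock: 6.1
tcp_pos: [0.6017, -0.341, 0.0234]
orientation: [0.001, 0.741, 0.672, 0.0]
wrist_force: [0.5, -0.2, -2.3]
finger_gap: 0.0316
grip_force: 40.6
```

Call:
step_arm([
  [[0,0,1],[0,0,0],28],
  [[0,0,1],[0,0,0],28],
  [[0,0,2],[0,0,0],28],
  [[0,0,2],[0,0,0],28],
])

```text
clock: 6.43
tcp_pos: [0.6008, -0.3412, 0.0206]
orientation: [0.001, 0.741, 0.672, 0.0]
wrist_force: [0.2, -0.7, 0.5]
finger_gap: 0.0317
grip_force: 41.0
```

Call:
step_arm([
  [[0,0,0],[0,0,0],60],
  [[0,0,0],[0,0,0],60],
  [[0,0,0],[0,0,0],60],
  [[0,0,0],[0,0,0],60],
  [[0,0,-30],[0,0,0],60],
  [[0,0,-70],[0,0,0],85],
  [[0,0,-110],[0,0,0],85],
  [[0,0,-150],[0,0,0],85],
])

```text
clock: 7.1
tcp_pos: [0.6, -0.3405, 0.171]
orientation: [-0.001, 0.741, 0.672, -0.0]
wrist_force: [0.3, -0.5, -0.1]
finger_gap: 0.0852
grip_force: 0.0
```

```bash
python3 -c "
from h import *
go(.627,.19,.20,a=-.07)"
```

```text
shift [530.6 -25.1 -28.7] turn [-0.001 -0.001 -0.028]
```

Call:
step_arm([
  [[40,-2,-20],[0,0,0],85],
  [[80,-4,-28],[0,0,0],85],
  [[120,-6,-28],[0,0,0],85],
  [[160,-8,-28],[0,0,-0.01],85],
  [[200,-10,-28],[0,0,-0.02],85],
  [[240,-12,-28],[0,0,-0.028],85],
  [[280,-14,-28],[0,0,-0.028],85],
  [[320,-16,-28],[0,0,-0.028],85],
])

```text
clock: 7.77
tcp_pos: [0.6156, -0.0189, 0.198]
orientation: [0.0, 0.731, 0.682, 0.0]
wrist_force: [0.3, -0.2, 0.2]
finger_gap: 0.0849
grip_force: 0.0
```

Call:
step_arm([
  [[40,0,0],[0,0,0],85],
  [[80,-1,0],[0,0,0],85],
  [[120,-2,0],[0,0,0],85],
  [[160,-3,0],[0,0,0],85],
  [[195,-3,0],[0,0,0],85],
  [[215,-3,30],[0,0,0],85],
  [[220,-3,60],[0,0,0],85],
  [[220,-3,60],[0,0,0],85],
])

```text
clock: 8.43
tcp_pos: [0.6244, 0.2006, 0.1315]
orientation: [-0.003, 0.73, 0.683, -0.004]
wrist_force: [-1.0, -0.9, -1.2]
finger_gap: 0.0849
grip_force: 0.0
```

```bash
python3 -c "
from h import *
shot('wrist','w5');p,r,s=tool();print(p)
im=cv2.imread('pics/w5.png');cv2.imwrite('pics/v5.png',im[:, :])"
```

```text
[0.62525531 0.19936006 0.13423658]
```

View pics/v5.png

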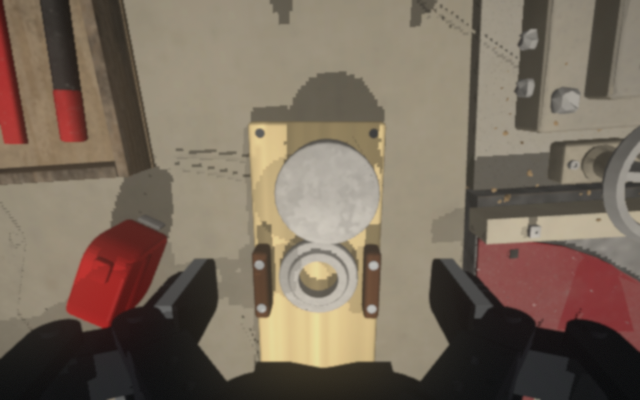

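Tin lid spans x 275–378, y 139–242 (centre 326.5,190.5); flange centre ≈ (318.5,276).

```bash
python3 -c "
from h import *
c=atz('w5',326.5,190.5,.051);print(c,np.linalg.norm(atz('w5',275,190.5,.051)-atz('w5',378,190.5,.051)), 'tri',tri([('w5',326.5,190.5),('w1',341.5,137)]))
print('fl',atz('w5',318.5,276,.024))
go(.627,.212,.009,-.07);go(c[0],c[1],.009,-.07)"
```

```text
[0.62728018 0.21564399 0.051     ] 0.06563812378833918 tri [0.62747829 0.21206307 0.03656224]
fl [0.61640203 0.14264591 0.024     ]
shift [ 13.    1.8 125.2] turn [-0.007  0.002  0.002]
shift [ 16.6   1.8 125.2] turn [-0.007  0.002  0.002]
```

Call:
step_arm([
  [[14,2,40],[0,0,0],85],
  [[14,2,80],[0,0,0],85],
  [[14,2,105],[0,0,0],85],
  [[14,2,120],[0,0,0],85],
  [[14,2,125],[0,0,0],85],
  [[14,2,125],[0,0,0],85],
  [[14,2,125],[0,0,0],74],
  [[14,2,125],[0,0,0],74],
])

```text
clock: 9.15
tcp_pos: [0.6325, 0.2125, 0.0153]
orientation: [0.001, 0.732, 0.682, 0.001]
wrist_force: [-1.7, -1.5, -0.1]
finger_gap: 0.0739
grip_force: 0.6
```

```bash
python3 -c "
from h import *
shot('wrist','w6');p,r,s=tool();print(p,s['wrist_force'],s['finger_gap'])
crop('w6',160,120,320,240,2.5,'w6c')
go(.627,.2135,.009,-.07)"
```

```text
[0.63253884 0.21257129 0.01520013] [-1.27715581 -0.39877624  0.08434385] 0.07383210471005557
shift [ 0.5 -5.6  6.2] turn [ 0.003 -0.001 -0.   ]
```

View pics/w6c.png

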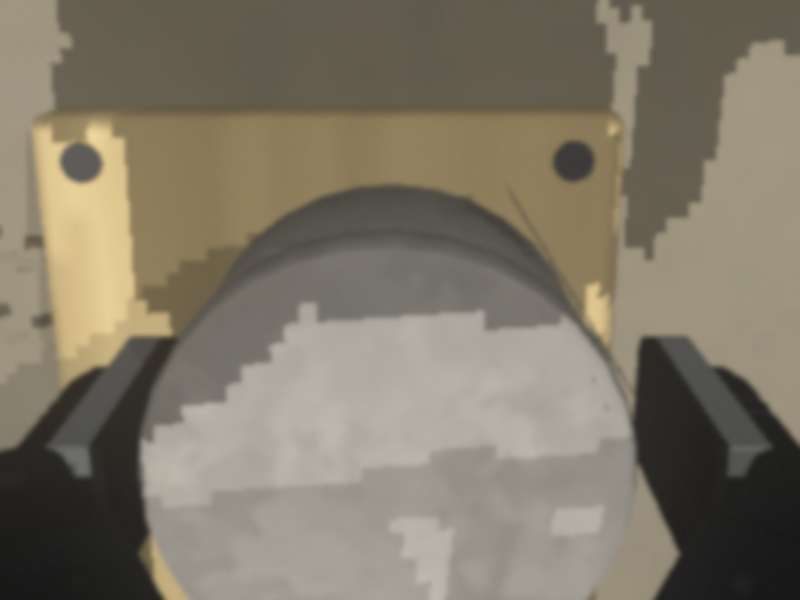

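Pads' midline at crop x≈408, tin centre at 388: the tool is ~2.8 mm too far right. Open a little, shift −3, go down 6, then grip.

Call:
step_arm([
  [[1,-3,0],[0,0,0],80],
  [[1,-3,3],[0,0,0],80],
  [[1,-3,6],[0,0,0],80],
  [[1,-3,6],[0,0,0],80],
  [[1,-3,6],[0,0,0],72],
])

```text
clock: 9.62
tcp_pos: [0.6281, 0.214, 0.0065]
orientation: [-0.0, 0.731, 0.682, -0.0]
wrist_force: [-1.1, -1.0, 0.2]
finger_gap: 0.0721
grip_force: 0.0
```

Call:
step_arm([
  [[0,0,0],[0,0,0],60],
  [[0,0,0],[0,0,0],60],
  [[0,0,0],[0,0,0],60],
  [[0,0,0],[0,0,0],60],
  [[0,0,0],[0,0,0],60],
], grip_force=40)

```text
clock: 10.03
tcp_pos: [0.6287, 0.214, 0.0071]
orientation: [0.0, 0.731, 0.682, 0.0]
wrist_force: [1.2, -0.3, 2.3]
finger_gap: 0.0667
grip_force: 44.7
```

```bash
python3 -c "
from h import *
p,r,s=tool();print(p,s['wrist_force'],s['finger_gap'],s['grip_force']);a=r.apply([0,1,0]);print('a',np.arctan2(a[1],a[0]))
go(.600,-.245,.20,-.07)"
```

```text
[0.62868554 0.2140004  0.00708251] [ 1.23793838 -0.31176344  2.33763068] 0.0666713389624251 44.72455143928528
a -0.07005718361226336
shift [-459.8    3.7 -193.1] turn [ 0.001 -0.    -0.   ]
```

Call:
step_arm([
  [[0,0,-30],[0,0,0],60],
  [[0,0,-70],[0,0,0],60],
  [[0,0,-110],[0,0,0],60],
  [[0,0,-150],[0,0,0],60],
  [[-40,0,-160],[0,0,0],60],
  [[-80,0,-160],[0,0,0],60],
  [[-120,1,-160],[0,0,0],60],
  [[-160,1,-160],[0,0,0],60],
])

```text
clock: 10.7
tcp_pos: [0.6173, 0.0531, 0.1664]
orientation: [-0.0, 0.731, 0.682, -0.0]
wrist_force: [-0.1, -0.6, -3.5]
finger_gap: 0.0668
grip_force: 46.5
```

Call:
step_arm([
  [[-40,0,0],[0,0,0],60],
  [[-80,1,0],[0,0,0],60],
  [[-120,1,0],[0,0,0],60],
  [[-160,2,0],[0,0,0],60],
  [[-200,2,0],[0,0,0],60],
  [[-240,3,0],[0,0,0],60],
  [[-275,3,0],[0,0,0],60],
  [[-295,3,0],[0,0,0],60],
])

```text
clock: 11.37
tcp_pos: [0.5991, -0.2442, 0.1655]
orientation: [-0.001, 0.733, 0.681, -0.001]
wrist_force: [0.6, 0.4, -2.4]
finger_gap: 0.0669
grip_force: 46.4
```

Call:
step_arm([
  [[-5,0,0],[0,0,0],60],
  [[-5,0,0],[0,0,0],60],
  [[-5,0,0],[0,0,0],60],
])

```text
clock: 11.62
tcp_pos: [0.5995, -0.2445, 0.1658]
orientation: [-0.001, 0.732, 0.682, -0.0]
wrist_force: [-0.3, -0.8, -2.6]
finger_gap: 0.0672
grip_force: 46.4
```

```bash
python3 -c "
from h import *
print(tool()[0],tool()[2]['finger_gap']);go(.60,-.245,-.002,-.07)"
```

```text
[ 0.5994662  -0.24452108  0.16580762] 0.06718866675111514
shift [ -0.7   0.9 167.8] turn [-0.002 -0.002 -0.   ]
```

Call:
step_arm([
  [[0,0,40],[0,0,0],60],
  [[0,0,80],[0,0,0],60],
  [[0,0,120],[0,0,0],60],
  [[0,0,145],[0,0,0],60],
  [[0,0,158],[0,0,0],60],
  [[0,0,164],[0,0,0],60],
  [[0,0,165],[0,0,0],60],
  [[0,0,165],[0,0,0],60],
])

```text
clock: 12.28
tcp_pos: [0.6007, -0.2442, 0.0023]
orientation: [0.0, 0.731, 0.683, 0.0]
wrist_force: [-0.1, 0.2, -1.6]
finger_gap: 0.067
grip_force: 46.4
```

Call:
step_arm([
  [[0,0,1],[0,0,0],60],
  [[0,0,1],[0,0,0],60],
  [[0,0,1],[0,0,0],60],
])

```text
clock: 12.53
tcp_pos: [0.6011, -0.2456, 0.0023]
orientation: [0.001, 0.731, 0.682, 0.0]
wrist_force: [0.0, -0.2, -2.9]
finger_gap: 0.0671
grip_force: 46.4
```

Call:
step_arm([
  [[0,0,1],[0,0,0],60],
  [[0,0,2],[0,0,0],60],
  [[0,0,3],[0,0,0],60],
  [[0,0,3],[0,0,0],60],
  [[0,0,3],[0,0,0],60],
])

```text
clock: 12.95
tcp_pos: [0.6002, -0.2454, -0.0019]
orientation: [0.0, 0.731, 0.682, 0.0]
wrist_force: [-1.7, 0.2, 0.5]
finger_gap: 0.0668
grip_force: 46.5
```

Call:
step_arm([
  [[0,0,0],[0,0,0],85],
  [[0,0,0],[0,0,0],85],
  [[0,0,0],[0,0,0],85],
  [[0,0,0],[0,0,0],85],
  [[0,0,-30],[0,0,0],85],
  [[0,0,-70],[0,0,0],85],
  [[0,0,-110],[0,0,0],85],
  [[0,0,-150],[0,0,0],85],
])

```text
clock: 13.62
tcp_pos: [0.5996, -0.2449, 0.1491]
orientation: [-0.0, 0.731, 0.682, -0.0]
wrist_force: [0.6, -0.1, 0.2]
finger_gap: 0.0849
grip_force: 0.0
```

Call:
step_arm([
  [[40,0,-20],[0,0,-0.1],85],
  [[80,0,-20],[0,0,-0.2],85],
  [[120,0,-20],[0,0,-0.3],85],
  [[160,0,-20],[0,0,-0.4],85],
  [[200,0,-20],[0,0,-0.5],85],
  [[240,0,-20],[0,0,-0.6],85],
  [[280,0,-20],[0,0,-0.7],85],
  [[320,0,-20],[0,0,-0.8],85],
])

```text
clock: 14.28
tcp_pos: [0.6224, 0.0759, 0.168]
orientation: [0.0, 0.406, 0.914, 0.0]
wrist_force: [0.9, 0.6, -0.3]
finger_gap: 0.085
grip_force: 0.0
```

```bash
python3 -c "
from h import *
print(tool()[0]);go(.616,.140,.13,1.50)"
```

```text
[0.62236999 0.07590065 0.16802915]
shift [51.8 38.2 38. ] turn [ 0.     0.    -0.765]
```

Call:
step_arm([
  [[52,38,38],[0,0,-0.12],85],
  [[52,38,38],[0,0,-0.24],85],
  [[52,38,38],[0,0,-0.36],85],
  [[52,38,38],[0,0,-0.48],85],
  [[52,38,38],[0,0,-0.6],85],
  [[52,38,38],[0,0,-0.72],85],
  [[52,38,38],[0,0,-0.765],85],
  [[52,38,38],[0,0,-0.765],85],
])

```text
clock: 14.95
tcp_pos: [0.6161, 0.1382, 0.1298]
orientation: [0.0, 0.037, 0.999, 0.0]
wrist_force: [-0.2, 0.1, -0.3]
finger_gap: 0.0847
grip_force: 0.0
```

Call:
step_arm([
  [[0,0,0],[0,0,0],85],
  [[0,0,0],[0,0,0],85],
  [[0,0,0],[0,0,0],85],
])

```text
clock: 15.2
tcp_pos: [0.6162, 0.138, 0.1298]
orientation: [0.0, 0.038, 0.999, 0.0]
wrist_force: [-0.4, 0.7, -0.0]
finger_gap: 0.0848
grip_force: 0.0
```

```bash
python3 -c "
from h import *
shot('wrist','w7');p,r,s=tool();print(p);go(.616,.140,.13,1.50)
im=cv2.imread('pics/w7.png')
g=cv2.GaussianBlur(cv2.cvtColor(im,cv2.COLOR_BGR2GRAY),(3,3),0)
print(proj('w7',[.616,.14,.024]))
crop('w7',200,80,300,225,2.6,'w7c')"
```

```text
[0.61616913 0.13802447 0.12983933]
shift [ 0.3  2.  -0.2] turn [ 0.     0.    -0.006]
[325.01727147 201.30225422]
```

View pics/w7c.png

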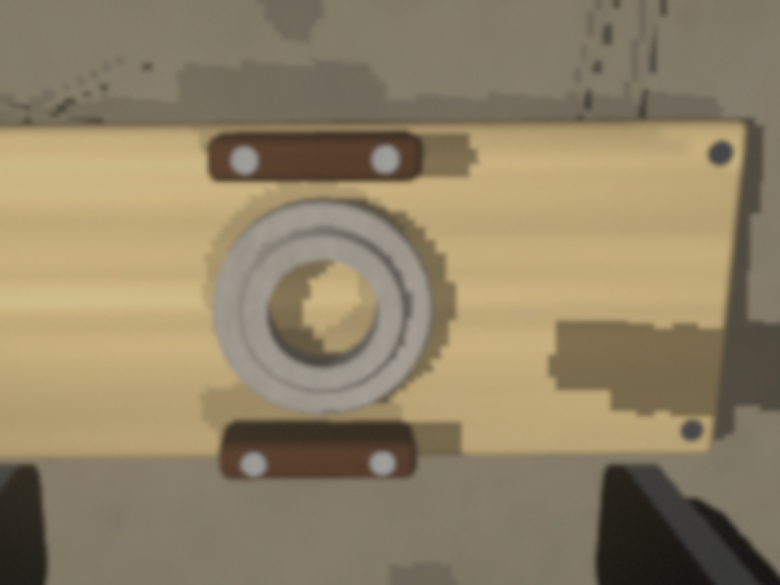

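```bash
python3 -c "
from h import *
for z in(.018,.024):print(atz('w7',323.7,197.3,z))
go(.615,.139,.012,1.5)"
```

```text
[0.61450399 0.13917873 0.018     ]
[0.61297891 0.13928768 0.024     ]
shift [  1.3   0.9 117.8] turn [ 0.     0.    -0.006]
```

Call:
step_arm([
  [[1,1,40],[0,0,0],85],
  [[1,1,75],[0,0,0],85],
  [[1,1,100],[0,0,0],85],
  [[1,1,110],[0,0,0],85],
  [[1,1,115],[0,0,0],85],
  [[1,1,118],[0,0,0],85],
  [[1,1,118],[0,0,0],70],
  [[1,1,118],[0,0,0],70],
])

```text
clock: 15.92
tcp_pos: [0.6167, 0.1393, 0.0135]
orientation: [0.001, 0.038, 0.999, 0.0]
wrist_force: [-0.0, -0.1, -0.4]
finger_gap: 0.0703
grip_force: 0.0
```

Call:
step_arm([
  [[2,0,3],[0,0,0],70],
  [[2,0,6],[0,0,0],70],
  [[2,0,6.5],[0,0,0],70],
  [[2,0,6.5],[0,0,0],70],
])

```text
clock: 16.25
tcp_pos: [0.6131, 0.1393, 0.0054]
orientation: [0.0, 0.038, 0.999, 0.0]
wrist_force: [-0.1, 0.0, 0.2]
finger_gap: 0.0698
grip_force: 0.0
```

Call:
step_arm([
  [[0,0,0],[0,0,0],64],
  [[0,0,0],[0,0,0],56],
  [[0,0,0],[0,0,0],56],
  [[0,0,0],[0,0,0],56],
  [[0,0,0],[0,0,0],56],
], grip_force=40)

```text
clock: 16.67
tcp_pos: [0.6142, 0.1394, 0.0072]
orientation: [0.001, 0.038, 0.999, 0.0]
wrist_force: [-2.1, 0.8, 9.1]
finger_gap: 0.0595
grip_force: 48.1
```

```bash
python3 -c "
from h import *
shot('wrist','w8');p,r,s=tool();print(p,s['wrist_force'],s['finger_gap'],s['grip_force']);
crop('w8',160,140,320,240,2,'w8c')"
```

```text
[0.61422676 0.13936872 0.00717069] [-1.48873635 -0.51553733  8.91871652] 0.05943491497490578 48.0998230833211
```

View pics/w8c.png

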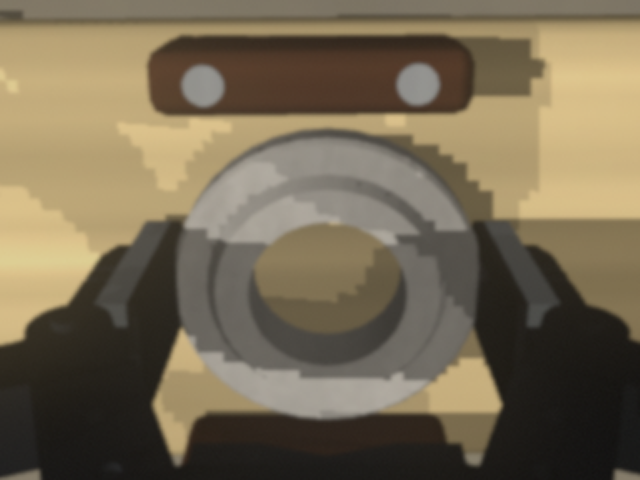

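Flange gripped centrally across its diameter (rim x 178–478 between pads at 176 and 478). Lift and carry toward the slim stub.

Call:
step_arm([
  [[0,0,-5],[0,0,0],56],
  [[0,0,-30],[0,0,0],56],
  [[0,0,-70],[0,0,0],56],
  [[0,0,-110],[0,0,0],56],
  [[0,-30,-140],[0,0,0],56],
  [[0,-70,-140],[0,0,0],56],
  [[4,-110,-140],[0,0,0],56],
  [[8,-150,-140],[0,0,0],56],
])

```text
clock: 17.38
tcp_pos: [0.594, -0.0108, 0.1463]
orientation: [0.001, 0.037, 0.999, -0.0]
wrist_force: [-0.2, -0.5, -1.8]
finger_gap: 0.0599
grip_force: 43.8
```

Call:
step_arm([
  [[2,-40,0],[0,0,0],56],
  [[5,-75,0],[0,0,0],56],
  [[5,-95,0],[0,0,0],56],
  [[5,-95,0],[0,0,0],56],
  [[5,-95,0],[0,0,0],56],
  [[5,-95,0],[0,0,0],56],
])

```text
clock: 17.88
tcp_pos: [0.5815, -0.1036, 0.1451]
orientation: [-0.0, 0.038, 0.999, 0.0]
wrist_force: [0.6, 0.4, -2.0]
finger_gap: 0.0597
grip_force: 43.8
```

```bash
python3 -c "
from h import *
shot('wrist','w9');p,r,s=tool();print(p,s['wrist_force'],s['finger_gap'],s['grip_force']);
print(atz('top0',403.8,185.3,.018)); cv2.imwrite('pics/v9.png',cv2.imread('pics/w9.png'))"
```

```text
[ 0.58155896 -0.10306523  0.14512562] [-0.38595756 -0.21854625 -1.71354632] 0.05930210722009217 43.84849439680693
[ 0.58601858 -0.12469587  0.018     ]
```

View pics/v9.png

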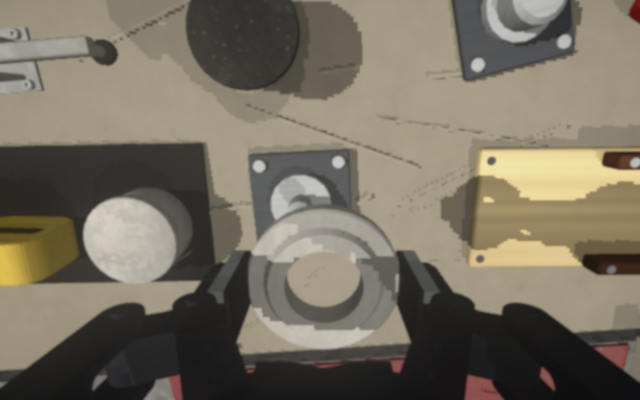

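Stub plate's near edge from (249,156) to (351,150), bolts (260,167),(338,161), shoulder x 270–331 with top rim at row ~174; tape and tin upright on the mat.

```bash
python3 -c "
from h import *
A=atz('w9',249.5,156,.008);B=atz('w9',351,150.5,.008);d=A-B;L=np.linalg.norm(d);d/=L;n=np.array([-d[1],d[0],0]);n*=np.sign(n[0]);print(A,B,L,'centre',(A+B)/2+n*.04)
print('shoulder near edge',atz('w9',300,174,.018)+n*.024,'L/R',atz('w9',270,200,.018),atz('w9',331,200,.018))
print('bolts',atz('w9',260,167,.010),atz('w9',338,161,.010))"
```

```text
[ 0.54860187 -0.15792364  0.008     ] [ 0.55040701 -0.07879662  0.008     ] 0.07914761248193501 centre [ 0.58949403 -0.11927242  0.008     ]
shoulder near edge [ 0.58797397 -0.119767    0.018     ] L/R [ 0.5825755  -0.14436958  0.018     ] [ 0.5862147  -0.09712748  0.018     ]
bolts [ 0.5575158  -0.15044907  0.01      ] [ 0.55749616 -0.08946055  0.01      ]
```

Call:
step_arm([
  [[-8,-16,20],[0,0,0],56],
  [[-8,-16,50],[0,0,0],56],
  [[-8,-16,75],[0,0,0],56],
  [[-8,-16,85],[0,0,0],56],
  [[-8,-16,85],[0,0,0],56],
  [[-8,-16,85],[0,0,0],56],
])

```text
clock: 18.43
tcp_pos: [0.5884, -0.1195, 0.0604]
orientation: [-0.0, 0.037, 0.999, 0.0]
wrist_force: [-0.3, 0.8, -1.4]
finger_gap: 0.0599
grip_force: 43.9
```

```bash
python3 -c "
from h import *
go(.5885,-.12,.0155,1.495)"
```

```text
shift [-0.2 -0.5 44.9] turn [ 0.    -0.001  0.002]
```

Call:
step_arm([
  [[0,0,10],[0,0,0],56],
  [[0,0,20],[0,0,0],56],
  [[0,0,24],[0,0,0],56],
  [[0,0,28],[0,0,0],56],
  [[0,0,28],[0,0,0],56],
])

```text
clock: 18.85
tcp_pos: [0.5879, -0.1204, 0.0314]
orientation: [-0.001, 0.038, 0.999, 0.0]
wrist_force: [-0.3, -0.2, -1.2]
finger_gap: 0.0591
grip_force: 43.8
```

Call:
step_arm([
  [[0,0,5],[0,0,0],56],
  [[0,0,10],[0,0,0],56],
  [[0,0,15],[0,0,0],56],
  [[0,0,16],[0,0,0],56],
  [[0,0,17],[0,0,0],56],
  [[0,0,17],[0,0,0],56],
])

```text
clock: 19.35
tcp_pos: [0.5883, -0.1205, 0.015]
orientation: [-0.0, 0.038, 0.999, 0.0]
wrist_force: [-0.4, 0.3, -1.6]
finger_gap: 0.0594
grip_force: 43.8
```

Call:
step_arm([
  [[0,0,1],[0,0,0],56],
  [[0,0,1.5],[0,0,0],56],
  [[0,0,2],[0,0,0],56],
  [[0,0,2],[0,0,0],56],
])

```text
clock: 19.68
tcp_pos: [0.5885, -0.1206, 0.0133]
orientation: [0.0, 0.038, 0.999, 0.0]
wrist_force: [0.2, 0.4, -0.9]
finger_gap: 0.0594
grip_force: 43.8
```

Nearly seated; one more small step, then release and retreat.

Call:
step_arm([
  [[0,0,0.7],[0,0,0],56],
  [[0,0,1],[0,0,0],56],
  [[0,0,1],[0,0,0],56],
])

```text
clock: 19.93
tcp_pos: [0.5886, -0.1206, 0.0131]
orientation: [0.0, 0.038, 0.999, -0.0]
wrist_force: [-2.0, 1.1, 4.3]
finger_gap: 0.0596
grip_force: 44.3
```

Call:
step_arm([
  [[0,0,0],[0,0,0],66],
  [[0,0,0],[0,0,0],72],
  [[0,0,0],[0,0,0],85],
  [[0,0,0],[0,0,0],85],
  [[0,0,-20],[0,0,0],85],
  [[0,0,-50],[0,0,0],85],
  [[0,0,-90],[0,0,0],85],
  [[20,0,-130],[0,0,0],85],
])

```text
clock: 20.6
tcp_pos: [0.5719, -0.1196, 0.1405]
orientation: [0.001, 0.038, 0.999, -0.0]
wrist_force: [1.3, -1.1, 1.4]
finger_gap: 0.0849
grip_force: 0.0
```

```bash
python3 -c "
from h import *
shot('wrist','w10')
print(tool()[0])
shot('side','s10')
b=cv2.imread('pics/s10.png')[225:285,320:420];a=cv2.imread('pics/w10.png')[100:380,120:560]
cv2.imwrite('pics/v10.png',np.hstack([cv2.resize(a,(440,280)),cv2.resize(b,(350,210),interpolation=cv2.INTER_CUBIC)[[min(i,209) for i in range(280)]]]))
go(.602,-.341,.18,-.098)"
```

```text
[ 0.57083558 -0.11989054  0.14879045]
shift [ -46.8 -218.1  -32.7] turn [0.005 0.009 1.593]
```

View pics/v10.png

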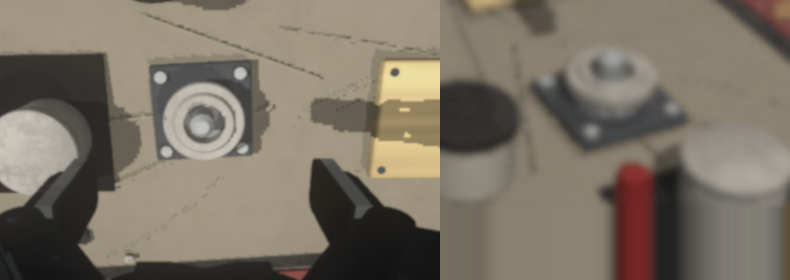

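The flange lies flat on the slim stub, post through the bore (wrist crop (203,122)); contact came at the predicted height. That was my 15th picture by my count, one over the limit, so I'll use numbers only from here. Next the tin goes back.

Call:
step_arm([
  [[-10,-30,-20],[0,0,0.12],85],
  [[-20,-60,-20],[0,0,0.24],85],
  [[-30,-90,-20],[0,0,0.36],85],
  [[-39,-123,-20],[0,0,0.48],85],
  [[-39,-123,-20],[0,0,0.6],85],
  [[-39,-123,-20],[0,0,0.72],85],
  [[-39,-123,-20],[0,0,0.84],85],
  [[-39,-123,-20],[0,0,0.96],85],
])

```text
clock: 21.37
tcp_pos: [0.5992, -0.2452, 0.1583]
orientation: [-0.001, 0.498, 0.867, 0.0]
wrist_force: [-0.7, -0.2, 0.1]
finger_gap: 0.0847
grip_force: 0.0
```

Call:
step_arm([
  [[0,0,0],[0,0,0.12],85],
  [[0,0,0],[0,0,0.24],85],
  [[0,0,0],[0,0,0.36],85],
  [[0,0,0],[0,0,0.48],85],
  [[0,0,0],[0,0,0.6],85],
  [[0,0,0],[0,0,0.61],85],
  [[0,0,0],[0,0,0.61],85],
  [[0,0,0],[0,0,0.61],85],
])

```text
clock: 22.03
tcp_pos: [0.5993, -0.2447, 0.159]
orientation: [-0.0, 0.732, 0.681, -0.0]
wrist_force: [0.1, -0.5, 0.5]
finger_gap: 0.0851
grip_force: 0.0
```

```bash
python3 -c "
from h import *
print(tool()[0]);go(.6002,-.2454,-.0019,-.07)"
```

```text
[ 0.59932406 -0.24470453  0.15901255]
shift [ -0.7   1.  160.9] turn [-0.001 -0.    -0.002]
```

Call:
step_arm([
  [[-1,1,40],[0,0,0],85],
  [[-1,1,80],[0,0,0],85],
  [[-1,1,115],[0,0,0],85],
  [[-1,1,140],[0,0,0],85],
  [[-1,1,155],[0,0,0],85],
  [[-1,1,160],[0,0,0],85],
  [[-1,1,160],[0,0,0],85],
  [[-1,1,160],[0,0,0],85],
])

```text
clock: 22.7
tcp_pos: [0.6009, -0.2461, 0.0002]
orientation: [0.0, 0.733, 0.68, 0.0]
wrist_force: [0.1, 0.2, 0.4]
finger_gap: 0.0849
grip_force: 0.0
```

```bash
python3 -c "
from h import *
print(tool()[0],tool()[2]['wrist_force']);go(.6002,-.2454,-.0019,-.07)"
```

```text
[ 6.00932813e-01 -2.46128651e-01  2.33335361e-04] [0.12229678 0.17212358 0.37451245]
shift [ 0.7 -0.8  2.1] turn [ 0.001  0.    -0.004]
```

Call:
step_arm([
  [[0,-0.5,1.5],[0,0,0],85],
  [[0,-0.5,1.5],[0,0,0],72],
  [[0,-0.5,1.5],[0,0,0],60],
  [[0,-0.5,1.5],[0,0,0],60],
  [[0,-0.5,1.5],[0,0,0],60],
  [[0,-0.5,1.5],[0,0,0],60],
], grip_force=40)

```text
clock: 23.2
tcp_pos: [0.6008, -0.2464, -0.0001]
orientation: [0.001, 0.733, 0.68, 0.0]
wrist_force: [-1.0, 0.7, 5.9]
finger_gap: 0.067
grip_force: 44.0
```

```bash
python3 -c "
from h import *
p,r,s=tool();print(p,s['wrist_force'],s['finger_gap'],s['grip_force']);go(.6287,.214,.165,-.07)"
```

```text
[ 6.00750011e-01 -2.46353892e-01 -1.31654545e-04] [-1.03463982  0.66934409  5.91644061] 0.06703139717220244 43.98042440414429
shift [ 461.    -6.2 -165.7] turn [ 0.002  0.001 -0.005]
```

Call:
step_arm([
  [[0,0,-30],[0,0,0],60],
  [[0,0,-70],[0,0,0],60],
  [[0,0,-110],[0,0,0],60],
  [[0,0,-150],[0,0,0],60],
  [[40,0,-166],[0,0,0],60],
  [[80,-1,-166],[0,0,0],60],
  [[120,-1,-166],[0,0,0],60],
  [[160,-2,-166],[0,0,0],60],
])

```text
clock: 23.87
tcp_pos: [0.6099, -0.0848, 0.1648]
orientation: [0.0, 0.733, 0.68, 0.001]
wrist_force: [0.5, 0.6, -2.8]
finger_gap: 0.0673
grip_force: 46.5
```

Call:
step_arm([
  [[40,0,0],[0,0,0],60],
  [[80,-1,0],[0,0,0],60],
  [[120,-1,0],[0,0,0],60],
  [[160,-2,0],[0,0,0],60],
  [[200,-3,0],[0,0,0],60],
  [[240,-4,0],[0,0,0],60],
  [[275,-4,0],[0,0,0],60],
  [[300,-4,0],[0,0,0],60],
])

```text
clock: 24.53
tcp_pos: [0.6277, 0.2169, 0.1639]
orientation: [-0.0, 0.732, 0.681, 0.0]
wrist_force: [-0.7, 0.3, -2.4]
finger_gap: 0.0671
grip_force: 46.5
```

Call:
step_arm([
  [[0,0,0],[0,0,0],60],
  [[0,0,0],[0,0,0],60],
  [[0,0,0],[0,0,0],60],
])

```text
clock: 24.78
tcp_pos: [0.628, 0.213, 0.1637]
orientation: [-0.0, 0.733, 0.68, -0.0]
wrist_force: [-0.8, 0.4, -2.6]
finger_gap: 0.0669
grip_force: 46.4
```

```bash
python3 -c "
from h import *
p,r,s=tool();print(p,s['finger_gap']);go(.6287,.213,.0089,-.07)"
```

```text
[0.62797858 0.21302823 0.16369717] 0.06694216514104556
shift [1.000e-01 8.000e-01 1.548e+02] turn [-0.001  0.001 -0.005]
```

Call:
step_arm([
  [[0,0,40],[0,0,0],60],
  [[0,0,80],[0,0,0],60],
  [[0,0,115],[0,0,0],60],
  [[0,0,138],[0,0,0],60],
  [[0,0,148],[0,0,0],60],
  [[0,0,151],[0,0,0],60],
  [[0,0,151],[0,0,0],60],
  [[0,0,151],[0,0,0],60],
])

```text
clock: 25.45
tcp_pos: [0.6301, 0.213, 0.0151]
orientation: [0.001, 0.733, 0.68, 0.001]
wrist_force: [0.5, -0.4, -1.7]
finger_gap: 0.0669
grip_force: 46.4
```

```bash
python3 -c "
from h import *
p,r,s=tool();print(p,s['wrist_force']);go(.6287,.213,.0089,-.07)"
```

```text
[0.630051   0.21301601 0.015108  ] [ 0.48336158 -0.35484351 -1.73487753]
shift [-0.1 -1.4  6.2] turn [ 0.003 -0.001 -0.006]
```

Call:
step_arm([
  [[0,-1,3],[0,0,0],60],
  [[0,-1,4.5],[0,0,0],60],
  [[0,-1,5],[0,0,0],60],
  [[0,-1,5],[0,0,0],60],
  [[0,-1,5],[0,0,0],60],
])

```text
clock: 25.87
tcp_pos: [0.6279, 0.2137, 0.009]
orientation: [0.0, 0.733, 0.68, 0.001]
wrist_force: [-1.3, -1.2, 1.0]
finger_gap: 0.0673
grip_force: 46.5
```

Call:
step_arm([
  [[0,0,0],[0,0,0],85],
  [[0,0,0],[0,0,0],85],
  [[0,0,0],[0,0,0],85],
  [[0,0,0],[0,0,0],85],
  [[0,0,-30],[0,0,0],85],
  [[0,0,-70],[0,0,0],85],
  [[0,0,-110],[0,0,0],85],
  [[0,0,-150],[0,0,0],85],
])

```text
clock: 26.53
tcp_pos: [0.6268, 0.2133, 0.1594]
orientation: [-0.0, 0.733, 0.68, -0.0]
wrist_force: [1.3, 0.6, 0.2]
finger_gap: 0.0847
grip_force: 0.0
```

Call:
step_arm([
  [[-40,0,-15],[0,0,0],85],
  [[-80,1,-15],[0,0,0],85],
  [[-120,2,-15],[0,0,0],85],
  [[-160,3,-15],[0,0,0.01],85],
  [[-200,4,-15],[0,0,0.02],85],
  [[-240,5,-15],[0,0,0.024],85],
  [[-280,6,-15],[0,0,0.024],85],
  [[-320,7,-15],[0,0,0.024],85],
])

```text
clock: 27.2
tcp_pos: [0.61, -0.1081, 0.1733]
orientation: [0.0, 0.741, 0.671, 0.0]
wrist_force: [0.7, -0.3, 0.6]
finger_gap: 0.085
grip_force: 0.0
```

```bash
python3 -c "
from h import *
p,r,s=tool();print(p);go(.6008,-.3412,.17,-.098)"
```

```text
[ 0.60999134 -0.10808396  0.17329065]
shift [-232.9   13.9    3.3] turn [ 0.    -0.    -0.001]
```

Call:
step_arm([
  [[-40,2,0],[0,0,0],85],
  [[-80,5,0],[0,0,0],85],
  [[-120,7,0],[0,0,0],85],
  [[-160,10,0],[0,0,0],85],
  [[-195,12,0],[0,0,0],85],
  [[-220,14,0],[0,0,0],85],
  [[-233,14,0],[0,0,0],85],
  [[-233,14,0],[0,0,0],85],
])

```text
clock: 27.87
tcp_pos: [0.6005, -0.3424, 0.1724]
orientation: [0.0, 0.742, 0.67, -0.0]
wrist_force: [0.0, 0.2, -0.7]
finger_gap: 0.0852
grip_force: 0.0
```

Call:
step_arm([
  [[0,0,40],[0,0,0],85],
  [[0,0,60],[0,0,0],85],
  [[0,0,70],[0,0,0],85],
  [[0,0,70],[0,0,0],85],
  [[0,0,70],[0,0,0],85],
])

```text
clock: 28.28
tcp_pos: [0.6015, -0.338, 0.1034]
orientation: [-0.0, 0.741, 0.672, 0.0]
wrist_force: [-0.1, -0.5, -0.3]
finger_gap: 0.0851
grip_force: 0.0
```

```bash
python3 -c "
from h import *
p,r,s=tool();print(p);go(.6008,-.3412,.0206,-.098)"
```

```text
[ 0.60151114 -0.33797024  0.10337612]
shift [-3.3 -0.4 82.8] turn [-0.001 -0.001  0.001]
```

Call:
step_arm([
  [[-2,0,35],[0,0,0],85],
  [[-2,0,65],[0,0,0],85],
  [[-2,0,80],[0,0,0],85],
  [[-2,0,82],[0,0,0],85],
  [[-2,0,82],[0,0,0],85],
  [[-2,0,82],[0,0,0],85],
])

```text
clock: 28.78
tcp_pos: [0.6027, -0.3421, 0.0236]
orientation: [0.002, 0.741, 0.671, 0.0]
wrist_force: [-0.1, 0.2, 0.4]
finger_gap: 0.0852
grip_force: 0.0
```

```bash
python3 -c "
from h import *
p,r,s=tool();print(p,s['wrist_force']);go(.6008,-.3412,.0206,-.098)"
```

```text
[ 0.60270432 -0.34212636  0.0236307 ] [-0.06763116  0.17335334  0.41102045]
shift [ 0.7 -2.   3. ] turn [ 0.003  0.002 -0.   ]
```

Call:
step_arm([
  [[1,-2,2.5],[0,0,0],60],
  [[1,-2,2.5],[0,0,0],40],
  [[1,-2,2.5],[0,0,0],36],
  [[1,-2,2.5],[0,0,0],36],
  [[1,-2,2.5],[0,0,0],28],
  [[1,-2,2.5],[0,0,0],28],
  [[1,-2,2.5],[0,0,0],28],
  [[1,-2,2.5],[0,0,0],28],
], grip_force=40)

```text
clock: 29.45
tcp_pos: [0.5995, -0.3405, 0.0194]
orientation: [0.001, 0.741, 0.671, 0.0]
wrist_force: [-1.8, 0.5, 4.7]
finger_gap: 0.0314
grip_force: 42.0
```

```bash
python3 -c "
from h import *
p,r,s=tool();print(p,s['wrist_force'],s['finger_gap'],s['grip_force']);a=r.apply([0,1,0]);print('a',np.arctan2(a[1],a[0]));go(.6162,.0605,.18,-.098)"
```

```text
[ 0.59952721 -0.34051063  0.01939204] [-1.81102628  0.51728891  4.71084688] 0.03143599392320279 42.007410088554025
a -0.09904821370491503
shift [ 400.6  -22.9 -160.8] turn [ 0.001  0.001 -0.001]
```

Call:
step_arm([
  [[0,0,-30],[0,0,0],28],
  [[0,0,-70],[0,0,0],28],
  [[0,0,-110],[0,0,0],28],
  [[0,0,-150],[0,0,0],28],
  [[40,-2,-161],[0,0,0],28],
  [[80,-4,-161],[0,0,0],28],
  [[120,-7,-161],[0,0,0],28],
  [[160,-9,-161],[0,0,0],28],
])

```text
clock: 30.12
tcp_pos: [0.6055, -0.1788, 0.1791]
orientation: [-0.0, 0.742, 0.671, -0.0]
wrist_force: [0.8, 0.5, -2.0]
finger_gap: 0.031
grip_force: 41.5
```

Call:
step_arm([
  [[40,-2,0],[0,0,0],28],
  [[80,-5,0],[0,0,0],28],
  [[120,-7,0],[0,0,0],28],
  [[160,-9,0],[0,0,0],28],
  [[200,-12,0],[0,0,0],28],
  [[228,-14,0],[0,0,0],28],
  [[241,-14,0],[0,0,0],28],
  [[241,-14,0],[0,0,0],28],
])

```text
clock: 30.78
tcp_pos: [0.6154, 0.0643, 0.1787]
orientation: [-0.001, 0.74, 0.673, -0.0]
wrist_force: [-0.2, 0.1, -1.8]
finger_gap: 0.0318
grip_force: 41.5
```

Call:
step_arm([
  [[0,0,40],[0,0,0],28],
  [[0,0,75],[0,0,0],28],
  [[0,0,100],[0,0,0],28],
  [[0,0,110],[0,0,0],28],
  [[0,0,110],[0,0,0],28],
  [[0,0,110],[0,0,0],28],
])

```text
clock: 31.28
tcp_pos: [0.6161, 0.0601, 0.0697]
orientation: [-0.0, 0.742, 0.671, -0.0]
wrist_force: [-0.2, -0.5, -2.5]
finger_gap: 0.0314
grip_force: 41.4
```

```bash
python3 -c "
from h import *
p,r,s=tool();print(p,s['finger_gap']);go(.6162,.0612,.0283,-.098)"
```

```text
[0.6160732  0.06008699 0.06970905] 0.03135438529553362
shift [ 1.1  0.  41.4] turn [-0.001  0.    -0.002]
```

Call:
step_arm([
  [[1,0,20],[0,0,0],28],
  [[1,0,32],[0,0,0],28],
  [[1,0,37],[0,0,0],28],
  [[1,0,38],[0,0,0],28],
  [[1,0,38],[0,0,0],28],
  [[1,0,38],[0,0,0],28],
])

```text
clock: 31.78
tcp_pos: [0.6173, 0.0619, 0.0333]
orientation: [0.001, 0.741, 0.671, 0.001]
wrist_force: [0.3, -0.2, -2.6]
finger_gap: 0.0319
grip_force: 41.5
```

```bash
python3 -c "
from h import *
p,r,s=tool();print(p,s['wrist_force']);go(.6162,.0612,.0283,-.098)"
```

```text
[0.61730436 0.06188853 0.03325254] [ 0.28705835 -0.18644328 -2.57477868]
shift [-0.8 -1.   4.9] turn [ 0.003 -0.    -0.001]
```

Call:
step_arm([
  [[-0.5,-1,2],[0,0,0],28],
  [[-0.5,-1,3],[0,0,0],28],
  [[-0.5,-1,4],[0,0,0],28],
  [[-0.5,-1,4],[0,0,0],28],
  [[-0.5,-1,4],[0,0,0],28],
])

```text
clock: 32.2
tcp_pos: [0.6153, 0.0617, 0.0284]
orientation: [0.0, 0.741, 0.671, 0.0]
wrist_force: [-1.6, 0.0, 4.3]
finger_gap: 0.0317
grip_force: 42.1
```

Call:
step_arm([
  [[0,0,0],[0,0,0],60],
  [[0,0,0],[0,0,0],60],
  [[0,0,0],[0,0,0],60],
  [[0,0,0],[0,0,0],60],
  [[0,0,-30],[0,0,0],70],
  [[0,0,-70],[0,0,0],85],
  [[0,0,-110],[0,0,0],85],
  [[0,0,-150],[0,0,0],85],
])

```text
clock: 32.87
tcp_pos: [0.6144, 0.0617, 0.1788]
orientation: [-0.0, 0.741, 0.671, -0.0]
wrist_force: [1.2, -0.4, -0.2]
finger_gap: 0.0847
grip_force: 0.0
```

Call:
step_arm([
  [[-20,0,-40],[0,0,0],85],
  [[-20,-40,-40],[0,0,0],85],
  [[-20,-80,-40],[0,0,0],85],
  [[-20,-120,-40],[0,0,0],85],
  [[-20,-160,-40],[0,0,0],85],
  [[-20,-180,-40],[0,0,0],85],
  [[-20,-180,-40],[0,0,0],85],
  [[-20,-180,-40],[0,0,0],85],
])

```text
clock: 33.53
tcp_pos: [0.4334, 0.0597, 0.2181]
orientation: [0.001, 0.741, 0.671, 0.001]
wrist_force: [0.6, -0.1, 1.0]
finger_gap: 0.0851
grip_force: 0.0
```

```bash
python3 - <<'E'
from h import *
shot('top','tE'); shot('side','sE')
def yc(n,x0,y0,x1,y1):
    im=cv2.imread(f'pics/{n}.png')[y0:y1,x0:x1];h=cv2.cvtColor(im,cv2.COLOR_BGR2HSV)
    m=cv2.inRange(h,(20,170,70),(32,255,255));M=cv2.moments(m,True);return M['m00'],M['m10']/M['m00'],M['m01']/M['m00'],(.5*np.arctan2(2*M['mu11'],M['mu20']-M['mu02']))
def sub(n,x0,y0,x1,y1):
    # best alignment of patch from initial image inside final image
    A=cv2.imread(f'pics/{n}0.png').astype(np.float32);B=cv2.imread(f'pics/{n[0]}E.png').astype(np.float32)
    T=A[y0:y1,x0:x1];r=cv2.matchTemplate(B[y0-8:y1+8,x0-8:x1+8],T,cv2.TM_CCOEFF_NORMED);_,v,_,l=cv2.minMaxLoc(r);return round(v,3),l[0]-8,l[1]-8
print('tape',yc('top0',315,155,352,190),yc('tE',315,155,352,190)); print(yc('side0',325,185,360,225),yc('sE',325,185,360,225))
for nm,n,b in(('tape','top',(318,158,352,188)),('tin','top',(258,152,294,188)),('tape','side',(328,186,358,224)),('tin','side',(306,172,336,196)),('tub','side',(305,245,350,288)),('offcut','top',(158,175,208,212)),('red','top',(280,218,314,246))):print(nm,n,sub(n,*b))
E
```

```text
tape (362.0, 18.524861878453038, 17.9585635359116, np.float64(0.10714131213368305)) (364.0, 18.453296703296704, 17.662087912087912, np.float64(0.10449613611854362))Traceback (most recent call last):
  File "<stdin>", line 10, in <module>
  File "<stdin>", line 5, in yc
ZeroDivisionError: float division by zero
```

```bash
python3 - <<'E'
from h import *
def sub(n,x0,y0,x1,y1):
    A=cv2.imread(f'pics/{n}0.png').astype(np.float32);B=cv2.imread(f'pics/{n[0]}E.png').astype(np.float32)
    T=A[y0:y1,x0:x1];r=cv2.matchTemplate(B[y0-8:y1+8,x0-8:x1+8],T,cv2.TM_CCOEFF_NORMED);_,v,_,l=cv2.minMaxLoc(r);return round(v,3),l[0]-8,l[1]-8
for nm,n,b in(('tape','top',(318,158,352,188)),('tin','top',(258,152,294,188)),('tape','side',(328,186,358,224)),('tin','side',(306,172,336,196)),('tub','side',(305,245,350,288)),('tub','top',(390,212,432,248)),('offcut','top',(158,175,208,212)),('red','side',(266,186,290,220))):print(nm,n,sub(n,*b))
# flange on stub: bright ring centroid
g=cv2.imread('pics/tE.png')[168:202,386:420].astype(int).min(2);m=(g>120).astype(np.uint8);M=cv2.moments(m,True);print('ring',M['m00'],386+M['m10']/M['m00'],168+M['m01']/M['m00'],proj('tE',[.5885,-.12,.03]))
E
```

```text
tape top (0.961, 0, 0)
tin top (0.912, 0, 0)
tape side (0.95, 1, 0)
tin side (0.947, 0, 0)
tub side (1.0, 0, 0)
tub top (0.834, 0, 0)
offcut top (0.553, 0, 0)
red side (0.956, 0, 0)
ring 498.0 404.0642570281125 181.77710843373495 [402.81943127 183.73536066]
```

```bash
python3 -c "
from h import *
print(env.hand_in())"
```

```text
the job is handed in; nothing more can be done
None
```

The job is handed in at about 33 s: the flange is seated flat on the slim stub, the tape measure and tin are back on the board within about 1–2 mm of their old spots, and the tub and offcut were never touched; I viewed 15 pictures, one over your limit of 14.

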